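Shut and lock the access panel of the grow-light control box

TASK

The access panel on top of the grow-light control box is standing ajar. With the fingertips, lifting nothing, push the panel down until it is fully shut; then set a fingertip in the slot of the big round fastener on the panel and turn it clockwise, seen from above, until it comes up against its quarter-turn stop with its tongue under the keeper, so that the panel is locked. Leave the flower pot, the jar and the dibber where they stand and finish with the hand clear.

Things in the scene. Friction and masses are not known exactly. Their poses are not given: they have to be found in the camera images.
- control_box: Grey plastic case 240 (x) by 260 (y) by 85 mm high, screwed to the bench. Origin: centre of its underside; x points from its front (robot side) to its back, y to its left, z up. The panel on top (244 x 264 x 10 mm) is hinged at the case's top back edge, along y at x = 120, z = 85 mm; shut, its top face is 95 mm above the bench.
- keeper (a point): Under the lip of the steel keeper in the middle of the case's front wall, at x = -150, y = 0, z = 100 mm of the control box. The keeper is 44 mm wide (y), spans x = -165 to -120 mm and is 110 mm high. The tongue of the fastener lies under its lip when locked.
- panel (a joint): Hinge of the access panel, rad: 0 = fully shut (solid stop), positive = front edge raised; starts 0.15 to 0.35. The hinge is stiff: the panel stays where it is left and takes about 4 N downward near its front edge to close.
- panel_corner (a point): Point on the panel's top face near its front left corner, 27 mm from the front edge and 37 mm from the left edge: a clear place to press. It moves with the panel, z out of the top face. Panel shut, it lies at x = -95, y = 95, z = 95 mm of the control box.
- cam (a joint): Turn of the fastener, rad: 0 = unlocked, slot along the box's y, tongue to the box's right (-y); grows clockwise seen from above; solid stop at 1.571 = locked, slot along the box's x, tongue to its front. Starts 0 to 0.3. Stiff: about 4 N at 40 mm from the axis; stays where it is left.
- slot (a point): Centre of the floor of the fastener's slot, on its turning axis; panel shut: x = -30, y = 0, z = 99 mm of the control box. The fastener is a disc 120 mm across (two bare aluminium half-moons on a black plate), top 16 mm above this floor. The slot, 38 mm wide and 16 mm deep, runs right across it along this point's y axis, open at both ends. z points up out of the slot. Turns with the fastener.
- tongue (a point): Tip of the fastener's flat steel tongue, 22 mm wide and 4 mm thick, which sticks out from under the disc along point slot's -y axis to 118 mm from the turning axis. Push in the slot 35 to 45 mm from the axis; with play between finger and slot walls the finger must go a little beyond the quarter turn.
- pot: Terracotta flower pot, loose, 72 mm across, 65 mm high, upright; origin at the centre of its underside. To be left alone.
- jar: Closed glass seed jar, loose, 68 mm across, 100 mm high, upright; origin at the centre of its underside. To be left alone.
- dibber: Wooden T-handled dibber lying on the bench, loose, 22 mm thick: shaft 162 mm long along its x, cross handle 92 mm wide at its -x end; origin under its middle. To be left alone.

How it is judged:
By the outcome, as a careful person would: the job done as asked, in the order asked, and still so for the second after the job is handed in, with the robot touching nothing.
It also fails if it takes over 48 s, if anything falls off the work surface, if the arm or the gripper's body presses on something with over 40 N, if the wrist force passes 120 N, or if a joint passes its speed limit or range.

ROBOT

A 7-joint arm with a two-finger parallel gripper is mounted at the origin on the work surface. World frame = base frame: x ahead of the robot, y to its left, z up, the work surface at z = 0. Lengths are in m, angles in rad, forces in N, time in s.
With the tool pointing down it reaches from about 0.4 to 0.9 m from the base axis. Payload 5.5 kg.
Tool frame: the origin (TCP) lies on the centre line of the jaws, within the pads' length; the fingertips stand 17 mm ahead of it and the grasp point (between the pads) lies 2 mm behind it (manip.tip_extent is the distance from the TCP to the fingertips, in m); z points along the fingers, y is the line along which they close (so a half turn about z gives the same grasp; the last joint's range is limited). The gripper opens to 92 mm and grips with 3 to 60 N. Pads are 19 mm wide; open, the fingers measure 130 mm over their backs; the gripper's body (75 mm by 190 mm) begins 47 mm behind the grasp point.
Start: joints at [1.555, 0.501, -0.427, 1.55, 0.221, 1.138, -0.21], TCP at [0.179, -0.625, 0.244] pointing down, gripper open.
Joint ranges: [-2.88, 2.88], [-0.31, 2.03], [-1.54, 1.56], [0.2, 2.42], [-1.41, 4.55], [0.19, 2.02], [-2.57, 2.57]. Speed limits (rad/s): [2.57, 2.57, 3.14, 3.14, 3.14, 3.14, 3.14].

INTERFACE

Orientations are given as a unit quaternion [x, y, z, w].
In Python, from bench import manip gives the robot as it stands. Calls block until the motion is done:
- manip.move_pose(position, orientation): joint-space move of the TCP to a pose.
- manip.movel(position, rot=None, vel=0.15): straight line of the TCP; rot=None keeps the orientation; vel is the mean speed in m/s.
- manip.set_joints(angles): joint-space move.
- manip.set_gripper(opening, grip_force=None): opening from 0.0 (shut) to 1.0 (fully open); grip_force is the grip in N (None keeps the last); returns when the fingers have stopped.
- manip.wait(seconds).
- manip.ik(position, orientation): joint angles nearest the present ones, or None.
- manip.read_camera(name): name is "scene" or "top" or "wrist"; returns a dict with "pixels" (384x512x3 uint8, red, green, blue), "fx", "fy", "cx", "cy" (pixels), "xyz" and "rotation" of the camera in the world. Camera axes: x right, y down, z forward; pixel columns grow to the right and rows downward; lengths in m; the calibration is good to about 2 mm. A picture is of the moment at which its call begins. There is no depth.
A pose or a line that the arm cannot do raises manip.MotionError and nothing moves.
- manip.finish_job(): hands the job in; it is judged then, once.
Readings, each from a call of its own:
- manip.read_t(): time.
- manip.read_qpos(): joint angles.
- manip.read_joint_velocities(): joint speeds.
- manip.read_joint_torque(): joint torques, N m.
- manip.read_tcp_pos(): TCP position.
- manip.read_tcp_rot(): TCP orientation.
- manip.read_wrist_force(): force on the tool from outside, world axes, zero at the start.
- manip.read_torque(): the same for the moment, N m.
- manip.read_gripper_width(): opening from 0.0 (shut) to 1.0 (fully open).
- manip.read_gripper_force(): force on a finger pad.
Only numpy, scipy, OpenCV 4.12 (cv2) and the standard library are available. Lean on these libraries where they do the work, as an engineer would, in place of code of your own. Each camera call takes 0.05 s, during which the arm holds its last target. There are 200 camera calls.

## Working session

There is one attempt and no reset: what is moved stays moved. The work goes in short steps, each a Python script; the robot and the scene stay as the last script left them, time stands still between calls to the robot, and variables do not carry over. Pictures are saved under pics/ and viewed, at most 10 in all, crops included, and the job is handed in when it is done.

```bash
ls; mkdir -p pics; python3 - <<'E'
from bench import manip
import cv2,numpy as np
for n in("scene","top"):
    c=manip.read_camera(n); cv2.imwrite(f"pics/{n}0.png",c["pixels"][:,:,::-1])
    np.savez(f"pics/{n}0.npz",**c); print(n,[round(c[k],1) for k in("fx","fy","cx","cy")],c["xyz"],np.round(c["rotation"],3))
print(manip.read_tcp_rot(),manip.tip_extent,manip.read_t())
E
```

```text
pics
scene [447.3, 447.3, 260.7, 184.6] [ 1.42083942 -0.20596769  1.07804937] [ 0.772  0.527 -0.207 -0.287]
top [453.2, 453.2, 261.0, 188.7] [0.52306089 0.10577145 1.48597064] [-0.705  0.709 -0.02   0.027]
[ 9.90298558e-01  1.38953208e-01 -9.57960000e-05 -8.72994171e-04] 0.017 0.1
```

View pics/top0.png

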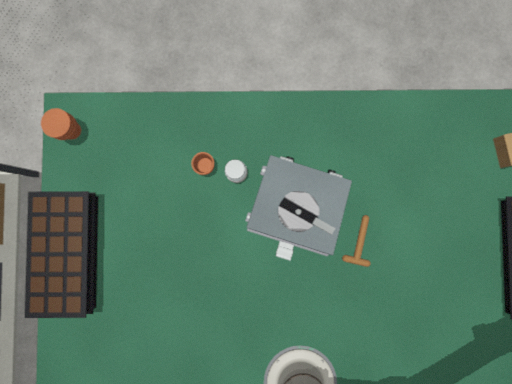

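View pics/scene0.png

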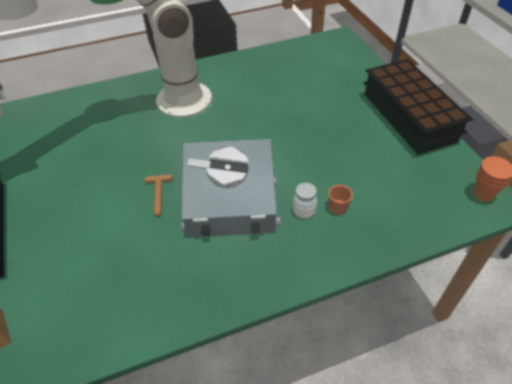

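The top view shows the box at about (300,205), its keeper at (286,250) on the robot side and the fastener at about (299,211) with its tongue towards (330,228). The jar is at (236,171), the pot at (204,164) and the dibber at (360,245). I'll enlarge both views.

```bash
python3 - <<'E'
import cv2
a=cv2.imread("pics/top0.png")[145:270,235:365]; b=cv2.imread("pics/scene0.png")[130:245,172:290]
cv2.imwrite("pics/topc.png",cv2.resize(a,None,fx=4.6,fy=4.6,interpolation=cv2.INTER_CUBIC))
cv2.imwrite("pics/scenec.png",cv2.resize(b,None,fx=5,fy=5,interpolation=cv2.INTER_CUBIC))
E
```

```text
(no output)
```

View pics/topc.png

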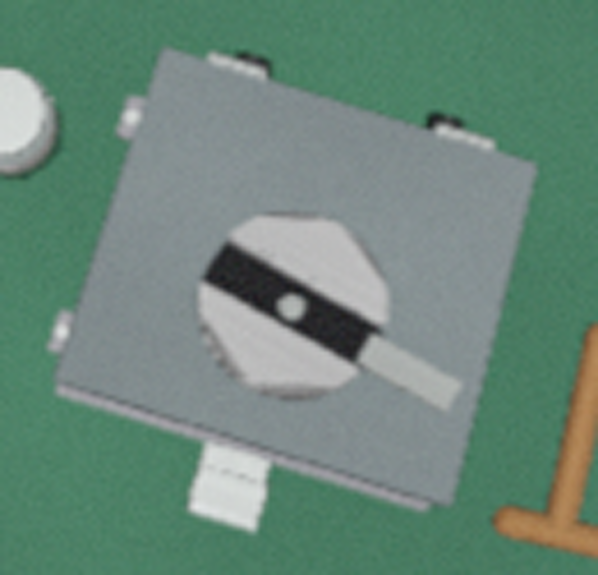

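View pics/scenec.png

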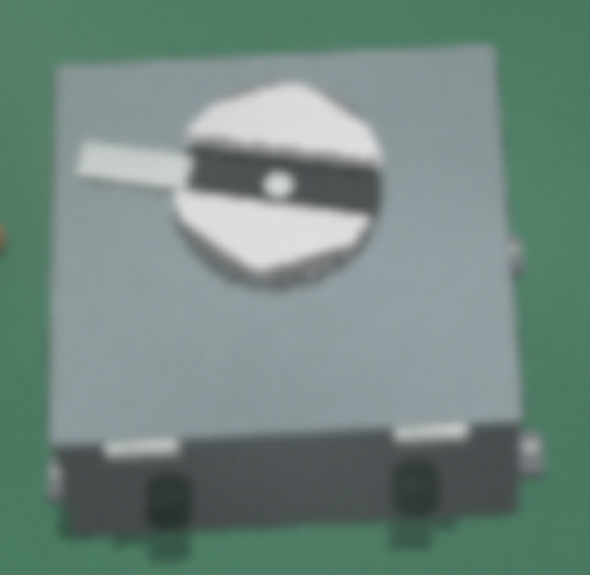

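The crops show the panel's corners clearly:

| Point | Top crop (4.6x) | Scene crop (5x) |
|---|---|---|
| Back left | (166,50) | (520,420) |
| Back right | (536,168) | (52,445) |
| Front left | (60,384) | (495,45) |
| Front right | (452,502) | (57,66) |
| Slot pin | (292,307) | (279,184) |
| Tongue tip | (454,394) | (80,158) |

I'll triangulate these.

```bash
cat > vis.py <<'E'
import numpy as np
from scipy.spatial.transform import Rotation as R
def ray(c,u,v):
    d=R.from_quat(c["rotation"]).apply([(u-c["cx"])/c["fx"],(v-c["cy"])/c["fy"],1]); return np.array(c["xyz"]),d/np.linalg.norm(d)
def plane(c,u,v,z):
    o,d=ray(c,u,v); return o+d*(z-o[2])/d[2]
def tri(c1,p1,c2,p2):
    A=np.zeros((3,3));b=np.zeros(3);L=[]
    for o,d in(ray(c1,*p1),ray(c2,*p2)):
        P=np.eye(3)-np.outer(d,d);A+=P;b+=P@o;L.append((P,o))
    x=np.linalg.solve(A,b); return x,max(np.linalg.norm(P@(x-o)) for P,o in L)
E
python3 - <<'E'
import numpy as np
from vis import *
T=np.load("pics/top0.npz");S=np.load("pics/scene0.npz")
t=lambda x,y:((x+.5)/4.6-.5+235,(y+.5)/4.6-.5+145)
s=lambda x,y:((x+.5)/5-.5+172,(y+.5)/5-.5+130)
pts=dict(BL=((166,50),(520,420)),BR=((536,168),(52,445)),FL=((60,384),(495,45)),FR=((452,502),(57,66)),pin=((292,307),(279,184)),tip=((454,394),(80,158)))
X={}
for k,(a,b) in pts.items():
    X[k],e=tri(T,t(*a),S,s(*b)); print(k,np.round(X[k],4),"gap",round(e,4))
print("keeper front L,R, z.11",[np.round(plane(T,*t(*p),.11),4) for p in((190,512),(256,531))])
for a,b in(("BL","BR"),("FL","FR"),("BL","FL"),("BR","FR")):
    d=X[b]-X[a]; print(a,b,np.linalg.norm(d).round(4),np.degrees(np.arctan2(d[1],d[0])).round(2), "tilt",np.arcsin(d[2]/np.linalg.norm(d)).round(3))
# back corners on known height
print([np.round(plane(T,*t(*pts[k][0]),.0955),4) for k in("BL","BR")],[np.round(plane(S,*s(*pts[k][1]),.0955),4) for k in("BL","BR")])
from bench import manip; print(manip.read_tcp_pos())
E
```

```text
BL [0.7181 0.0898 0.0921] gap 0.0011
BR [ 0.6369 -0.1573  0.0904] gap 0.0014
FL [0.4966 0.1613 0.1599] gap 0.0032
FR [ 0.4206 -0.0872  0.1641] gap 0.0009
pin [0.5439 0.0103 0.1438] gap 0.0008
tip [ 0.4877 -0.0921  0.1511] gap 0.0003
keeper front L,R, z.11 [array([0.4105, 0.0754, 0.11  ]), array([0.3979, 0.0323, 0.11  ])]
BL BR 0.2601 -108.2 tilt -0.007
FL FR 0.2599 -107.02 tilt 0.016
BL FL 0.2424 162.1 tilt 0.283
BR FR 0.2391 162.04 tilt 0.313
[array([0.7173, 0.0888, 0.0955]), array([ 0.6361, -0.1577,  0.0955])] [array([0.7209, 0.0898, 0.0955]), array([ 0.6415, -0.1563,  0.0955])]
[ 0.17864595 -0.62433448  0.24278837]
```

The triangulated points agree with the given sizes: edges 260 and 240 mm, hinge height about 92 mm, pin at 144 mm against 143 expected. This gives:
- **Box:** origin about (0.561, 0.004), yaw about -17.6°.
- **Joints:** panel about 0.30 rad, cam about 0.2 rad.

Next I'll check IK for the press and for both twist options.

```bash
cat > rob.py <<'E'
import numpy as np
from vis import R
O=np.array([.561,.0043]); YAW=np.radians(-17.6)
c,s=np.cos(YAW),np.sin(YAW)
def W(x,y,z): return [O[0]+c*x-s*y,O[1]+s*x+c*y,z]          # box -> world
def down(phi): a=(phi+np.pi/2)/2; return [float(np.cos(a)),float(np.sin(a)),0.,0.]  # tool y at world angle phi
def tip(x,y,z): return W(x,y,z+.017)
E
python3 - <<'E'
from bench import manip
from rob import *
f=lambda q:None if q is None else np.round(q,2)
print("press",f(manip.ik(tip(-.082,.095,.2),down(np.radians(-74)))))
for ph in(-119,-165,-215,61,15,-35):
    print(ph,f(manip.ik(tip(-.03,0,.103),down(np.radians(ph)))))
E
```

```text
press [ 0.62  0.54 -1.17  1.87  0.55  1.1  -2.05]
-119 [ 0.52  0.54 -0.75  1.94  0.48  0.85 -2.56]
-165 [-0.69  0.54  0.78  1.98 -0.51  0.83 -2.5 ]
-215 [ 0.85  0.87 -1.3   1.93  0.95  1.14  1.68]
61 [ 0.58  0.57 -0.84  1.94  0.55  0.88  0.52]
15 [ 0.6   0.58 -0.86  1.94  0.57  0.89 -0.3 ]
-35 [ 0.62  0.6  -0.9   1.94  0.6   0.9  -1.19]
```

```bash
cat > press.py <<'E'
from bench import manip
from rob import *
import cv2
q=down(np.radians(61))
manip.move_pose(tip(-.082,.095,.22),q); print("t",manip.read_t(),manip.read_tcp_pos(),manip.read_wrist_force().round(1) if hasattr(manip.read_wrist_force(),'round') else manip.read_wrist_force())
manip.set_gripper(0.0,10)
manip.movel(tip(-.082,.095,.168))
f0=np.array(manip.read_wrist_force())
for z in [.15,.14,.13,.12,.11,.102,.098,.096,.094,.092,.090,.088]:
    a=np.arcsin(max(0,(z-.095)/.215)); x=.12-.215*np.cos(a)+.010*np.sin(a)
    manip.movel(tip(x,.095,z),vel=.05)
    f=np.array(manip.read_wrist_force())-f0; print(z,manip.read_tcp_pos()[2].round(4)-.017,f.round(1))
    if f[2]>18: break
manip.movel(tip(-.095,.095,.16),vel=.15)
manip.movel(tip(-.03,0,.26),vel=.25)
cam=manip.read_camera("wrist"); cv2.imwrite("pics/w1.png",cam["pixels"][:,:,::-1]); np.savez("pics/w1.npz",**cam)
cam=manip.read_camera("scene"); cv2.imwrite("pics/s1.png",cam["pixels"][:,:,::-1]); np.savez("pics/s1.npz",**cam)
print("t",manip.read_t(),(np.array(manip.read_wrist_force())-f0).round(1))
E
python3 press.py
```

```text
t 2.9667 [0.51195788 0.11850928 0.23681529] [-0.1 -0.4  0.6]
0.15 0.1498 [-0.1  0.2  0.9]
0.14 0.1397 [ 1.  -0.4 -0.3]
0.13 0.1296 [-1.  -0.2  0.7]
0.12 0.1196 [0.2 0.2 0.7]
0.11 0.10959999999999999 [ 0.1 -0.9  0.5]
0.102 0.1016 [0.3 1.3 0. ]
0.098 0.0977 [0.8 0.9 0.1]
0.096 0.0959 [0.4 0.4 0.8]
0.094 0.0951 [-4.1 -1.9 14.5]
0.092 0.0949 [-10.6  -5.3  32.4]
t 9.6 [0.5 0.8 0. ]
```

View pics/w1.png

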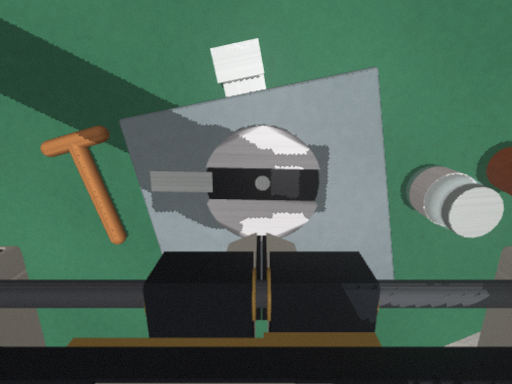

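View pics/s1.png

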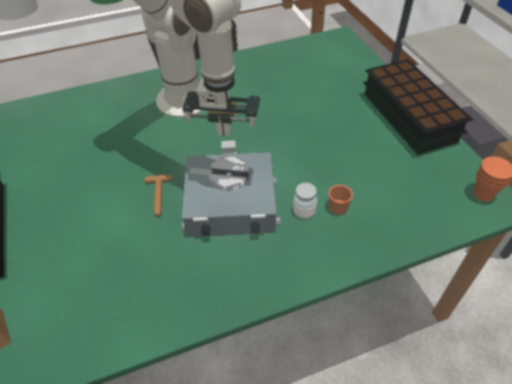

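The panel is shut: the tip met a solid stop at z = 0.095 and the keeper is now fully visible. In the wrist view the pin is at (262,183) and the slot runs from (207,184) to (318,184). I'll refine the axis and slot direction by casting rays onto the slot floor.

```bash
python3 - <<'E'
from vis import *; from rob import *
from bench import manip
C=np.load("pics/w1.npz"); g=lambda u,v,z:plane(C,u,v,z).round(4)
print("pin",g(262,183,.1),"expected",np.round(W(-.03,0,.1),4))
a,b=g(207,184,.099),g(318,184,.099); d=b-a; print("slot",np.degrees(np.arctan2(d[1],d[0])),np.linalg.norm(d))
t=g(152,181.5,.097); print("tip",t,np.linalg.norm(t-g(262,183,.1)))
print("panel front corners",g(122,120,.095),np.round(W(-.122,-.132,.095),4),g(377,68,.095),np.round(W(-.122,.132,.095),4))
print("keeper",g(211,47,.11),np.round(W(-.165,-.022,.11),4),g(259,39,.11),np.round(W(-.165,.022,.11),4))
E
```

```text
pin [0.533  0.0132 0.1   ] expected [0.5324 0.0134 0.1   ]
slot 61.0399433060497 0.1177200067957864
tip [ 0.4756 -0.0889  0.097 ] 0.11716727358780694
panel front corners [ 0.4082 -0.0794  0.095 ] [ 0.4048 -0.0846  0.095 ] [0.4877 0.1647 0.095 ] [0.4846 0.167  0.095 ]
keeper [0.3976 0.0355 0.11  ] [0.3971 0.0332 0.11  ] [0.4129 0.0765 0.11  ] [0.4104 0.0752 0.11  ]
```

The axis matches to within 1 mm and the slot is at 61°. I'll put both fingertips in the slot at about ±40 mm and twist clockwise until the stop shows up in the wrist moment.

```bash
cat > twist.py <<'E'
from bench import manip
from rob import *
import cv2
P=lambda z:[.5328,.0133,z+.017]
manip.set_gripper(0.67); print("width",manip.read_gripper_width())
manip.movel(P(.135),rot=down(np.radians(61)),vel=.15)
m0=np.array(manip.read_torque()); f0=np.array(manip.read_wrist_force())
manip.movel(P(.103),vel=.06); print("in",manip.read_tcp_pos(),(np.array(manip.read_wrist_force())-f0).round(1))
ph=61.
while ph>-42:
    ph-=5 if ph>-15 else 2
    manip.movel(P(.103),rot=down(np.radians(ph)),vel=.05)
    m=np.array(manip.read_torque())-m0; f=np.array(manip.read_wrist_force())-f0
    print(ph,round(manip.read_t(),2),"Mz",m[2].round(2),"f",f.round(1))
    if abs(m[2])>1.6 or np.linalg.norm(f)>35: break
    if manip.read_t()>34: break
manip.movel(P(.103),rot=down(np.radians(ph+10)),vel=.05)   # centre the fingers in the slot
manip.movel(P(.2),vel=.15)
cam=manip.read_camera("wrist"); cv2.imwrite("pics/w2.png",cam["pixels"][:,:,::-1]); np.savez("pics/w2.npz",**cam)
print("t",manip.read_t())
E
python3 twist.py
```

```text
width 0.6659059925515143
in [0.53276924 0.01350928 0.11990018] [ 0.2  0.6 -0.4]
56.0 12.6 Mz -0.02 f [ 0.1  0.5 -0.2]
51.0 12.85 Mz 0.05 f [ 0.  -0.1 -0.4]
46.0 13.1 Mz 0.01 f [ 0.1  0.1 -0.7]
41.0 13.35 Mz 0.09 f [ 0.5  0.6 -0.4]
36.0 13.6 Mz 0.05 f [ 0.3  0.5 -0.8]
31.0 13.85 Mz -0.02 f [ 0.4  0.5 -1. ]
26.0 14.1 Mz 0.04 f [ 0.1  0.2 -0.4]
21.0 14.35 Mz 0.06 f [-0.8  0.9  0.2]
16.0 14.6 Mz 0.03 f [-0.5  0.8 -1.2]
11.0 14.85 Mz -0.02 f [-0.7  0.9  0.1]
6.0 15.1 Mz 0.02 f [-1.2  1.1 -0.2]
1.0 15.35 Mz 0.07 f [-0.8  1.3 -0.5]
-4.0 15.6 Mz 0.1 f [-1.   1.3 -0.2]
-9.0 15.85 Mz 0.08 f [-1.6  2.5 -1.4]
-14.0 16.1 Mz 0.07 f [-1.1  1.7 -1.6]
-19.0 16.35 Mz 0.13 f [-1.5  4.6 -0.8]
-21.0 16.6 Mz 0.16 f [-1.6  5.5 -0.7]
-23.0 16.85 Mz 0.13 f [-1.7  5.1 -2.1]
-25.0 17.1 Mz 0.21 f [-1.4  4.9 -1.6]
-27.0 17.35 Mz 0.11 f [-1.3  4.5 -1.4]
-29.0 17.6 Mz 0.18 f [-1.   6.5 -1.6]
-31.0 17.85 Mz 1.74 f [ 0.2  5.8 -3.1]
t 19.025
```

View pics/w2.png

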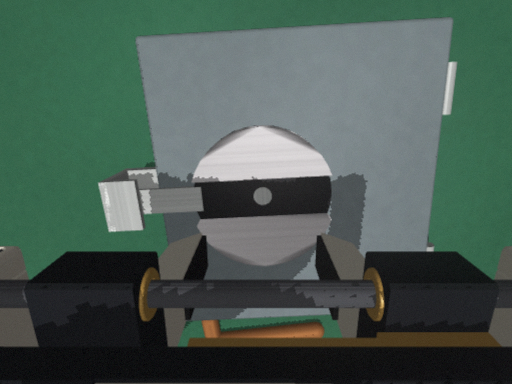

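The tongue now runs under the keeper at about (130,200), and the slot runs from (195,198) to (330,196). The wrist moment jumped from 0.2 to 1.7 N m at -31°, which is about where the stop was expected. I'll check the slot angle numerically against the box axis.

```bash
python3 - <<'E'
from vis import *; from rob import *
import cv2
C=np.load("pics/w2.npz"); im=cv2.cvtColor(C["pixels"],cv2.COLOR_RGB2GRAY)
ang=lambda p,q,z:np.degrees(np.arctan2(*(plane(C,*q,z)-plane(C,*p,z))[[1,0]]))
# slot upper/lower edges: fit lines through dark boundary along columns
for name,rows in(("up",range(170,192)),("lo",range(205,228))):
    cols=np.r_[205:245,280:322]
    e=[(u,rows[0]+np.argmax(np.abs(np.diff(im[rows[0]:rows[-1],u].astype(int))))+.5) for u in cols]
    k=np.polyfit(*np.array(e,float).T,1); p=[(u,np.polyval(k,u)) for u in(205,321)]
    print(name,k.round(4),ang(p[0],p[1],.115 if name=="lo" else .099))
print("front edge L->R",ang((142,40),(164,245),.095)," back edge",ang((452,24),(430,245),.095),"left edge",ang((142,40),(452,24),.095))
print("pin",plane(C,263,196,.1).round(4))
cv2.imwrite("pics/w2c.png",cv2.resize(C["pixels"][150:240,90:340,::-1],None,fx=3.2,fy=3.2,interpolation=cv2.INTER_CUBIC))
E
```

```text
up [-3.930000e-02  1.886203e+02] -18.729632737964266
lo [-4.99000e-02  2.28637e+02] -17.980518591204262
front edge L->R -110.91253638624535  back edge -106.80966999852048 left edge -18.420167400895203
pin [0.5335 0.013  0.1   ]
```

View pics/w2c.png

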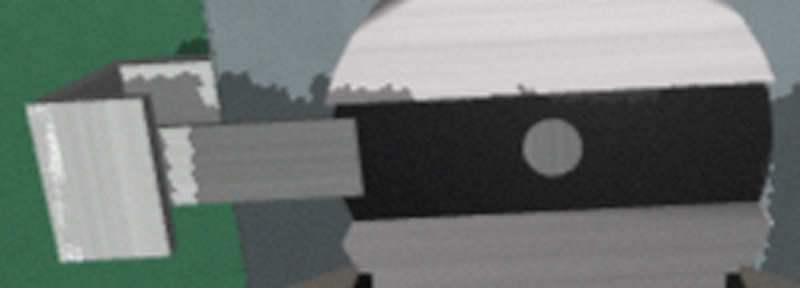

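The slot lies at -18.4°, parallel to the panel's side edge (-18.4°), and the tongue is under the lip. The fastener is at its stop and the hand is clear.

```bash
python3 - <<'E'
from bench import manip
p=manip.read_tcp_pos(); manip.movel([p[0],p[1],p[2]+.06]); print(manip.read_wrist_force(),manip.read_t()); print(manip.finish_job())
E
```

```text
[ 0.00164548 -0.94854683 -0.06548733] 19.5667
the job is handed in; nothing more can be done
None
```

The job is handed in at 19.6 s: the panel is pushed fully shut and the fastener turned clockwise to its quarter-turn stop with its tongue under the keeper; the hand is clear, and the arm stayed away from the pot, jar and dibber.

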